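Clear and open the wide caddy in the dry-goods store

TASK

Two lidded storage caddies stand on the storeroom bench, each with a small round tin in front. First push the tin in front of the wider caddy sideways along the bench, never lifting or tipping it, until no part of it stands in front of that caddy; then flip that caddy's lid up by its front lip and over past upright, so that it stays open by its own weight. Leave the narrower caddy shut and everything else where it stands.

Things in the scene. Friction and masses are not known exactly. Their poses are not given: they have to be found in the camera images.
- wide: the wider caddy: open-topped white plastic box (all sizes in mm) 120 deep (x), 170 wide (y), 110 high, walls 4, with a grey lid; fixed to the bench. Origin: centre of its underside, on the bench top; its x axis points from front to back (hinge side), y along its width, z up; its front (-x) roughly faces the robot, turned by up to 0.2 rad either way. It stands either left or right of the narrow one.
- wide_hinge (a point): middle of the wide caddy's hinge line, along the top of its back wall, 60 behind the caddy's centre, 110.5 above the bench. The hinge line runs along the caddy's y
- wide_lip (a point): middle of the lower front edge of the wide caddy's lid; it moves with the lid, 150 from the hinge line. Closed, it is 110.5 above the bench and 30 in front of the caddy's front wall: the lid, a flat plate 150 x 170 x 7 thick of about 0.2 kg, overhangs the front wall by 30 over its full width, with free space under this lip down to the bench
- wide_lid (a joint): wide caddy's lid angle in rad: 0 closed and level, 1.57 upright, stop at 2.0 (leaning back). The hinge is free: below about 1.52 the lid falls shut when let go, beyond it falls back to the stop by its own weight
- narrow: the narrower caddy, same as the wide one but 110 wide (y); fixed to the bench. Origin: centre of its underside, on the bench top; its x axis points from front to back (hinge side), y along its width, z up; its front (-x) roughly faces the robot, turned by up to 0.2 rad either way. To be left shut
- narrow_lid (a joint): narrow caddy's lid angle in rad, same meaning; starts at 0 and stays shut
- tin: the loose closed tin in front of the wide caddy: upright cylinder 64 diameter, 65 high, about 0.25 kg; origin at the centre of its underside. It starts 140 to 155 in front of the wide caddy's centre, up to 30 off its midline
- tin2: an equal tin in front of the narrow caddy; leave it alone
- herb_jar: small green-glass jar, 50 diameter, 100 high, between the caddies; loose, leave it alone; origin at the centre of its underside
- tall_jar: tall green-glass jar, 70 diameter, 170 high, at the back of the bench; loose, leave it alone; origin at the centre of its underside
- carton: closed cardboard carton, 110 x 160 x 100 high, at the back; loose, leave it alone; origin at the centre of its underside
- tape: roll of tape lying flat, 100 outer diameter, 48 high, on the left side; loose, leave it alone; origin at the centre of its underside
- spatula: spatula lying on the right side; loose, leave it alone; origin at a point on its handle or blade, on its long axis
Mind the look-alikes: they are no part of the job. Leave any pink or turquoise look-alike of the tin alone.

How it is judged:
By the outcome, as a careful person would: the job done as asked, in the order asked, and still so for the second after the job is handed in, with the robot touching nothing.
It also fails if it takes over 58 s, if anything falls off the work surface, if the arm or the gripper's body presses on something with over 40 N, if the wrist force passes 120 N, or if a joint passes its speed limit or range.

ROBOT

A 6-joint arm with a two-finger parallel gripper is mounted at the origin on the work surface. World frame = base frame: x ahead of the robot, y to its left, z up, the work surface at z = 0. Lengths are in mm, angles in rad, forces in N, time in s.
With the tool pointing down it reaches from about 350 to 875 mm from the base axis. Payload 15.5 kg.
Tool frame: the origin (TCP) lies on the centre line of the jaws, within the pads' length; the fingertips stand 25 mm ahead of it and the grasp point (between the pads) lies 6 mm ahead of it (manip.tcp_to_tips is the distance from the TCP to the fingertips, in mm); z points along the fingers, y is the line along which they close (so a half turn about z gives the same grasp; the last joint's range is limited). The gripper opens to 85 mm and grips with 20 to 120 N. Pads are 22 mm wide; open, the fingers measure 114 mm over their backs; the gripper's body (76 mm by 85 mm) begins 54 mm behind the grasp point. The pads swing forward as they close: fully open they stand 13 mm farther back than shut.
Start: joints at [1.069, 0.494, 1.345, -0, 1.302, -0.096], TCP at [247.291, 573.998, 256.277] pointing down, gripper open.
Joint ranges: [-2.91, 2.91], [-0.82, 2.16], [0.22, 2.67], [-1.22, 4.37], [0.12, 2.79], [-3.08, 3.08]. Speed limits (rad/s): [1.89, 1.89, 2.57, 3.01, 3.01, 3.01].

INTERFACE

Orientations are given as a 3x3 rotation matrix whose columns are the frame's x, y, z axes.
In Python, from rig import readout, viewer, manip gives the robot as it stands.
- The arm moves only by the tool apply_moves, never from a script. Its argument "increments" is a list of rows, each a list of 6 numbers: the shift along the tool's x, y, z in cm, then the turn, a rotation vector about the tool's x, y, z in rad. In form: [[x, y, z, wx, wy, wz], ...]. A call has 1 to 5 rows; each row is the pose to reach, as a shift and turn from the pose commanded when the call began, along the tool's axes at that moment; what a row does not reach only later rows make up. A row lasts 1/12 s, in which the tool goes at most 41.7 mm and 7.16 degrees, less where a joint would pass 70% of its speed; a pose out of reach is approached as far as the arm can. A call with a gripper value outside its range is refused whole. "hand" is the finger opening in cm, from 0 to 8.54, set as the call begins (left out, the last holds). The fingers move at their own pace and stop on an object; "squeeze" is the grip in N (left out, the last holds). Time passes only in rows, so rows that repeat a pose let the fingers close. It gives the time, the measured TCP pose, the force, the opening and the grip force at its end, in the units of the state.
- readout.read_state(): the state, without advancing time (a new reading comes with each control period).
- viewer.get_image(name): name is "scene" or "top" or "wrist"; returns a dict with "color" (420x560x3 uint8, red, green, blue), "z_map" (420x560 float32, mm along the optical axis (not along the pixel's ray), 0 where there is no reading), "fov_y" (degrees; the focal length in pixels is half the picture's height over the tangent of half this angle, whatever the lens; pixels are square), "cx", "cy" (the principal point, pixels), "T" (4x4, takes a point from camera to world coordinates); the wrist camera has in their place "T_tool_cam" (4x4, takes a point from camera to tool coordinates, whose origin is the TCP and whose axes are the flange's). Camera axes: x right, y up, looking along -z (the intrinsics and any distortion apply to the point x, -y, -z); pixel columns grow to the right and rows downward; lengths in mm; the calibration is good to about 2 mm. A picture is of the moment at which its call begins: read the wrist's pose just before it.
- manip.close_job(): hands the job in; it is judged then, once.
The state is a dict: "clock": time; "qpos": joint angles; "dq": joint speeds; "joint_efforts": joint torques, N m; "position": TCP position; "ee_rot": TCP orientation; "ft_force": force on the tool from outside, world axes, zero at the start; "ft_torque": the same for the moment, N m; "width": opening from 0.0 (shut) to 1.0 (fully open); "grip_force": force on a finger pad.
Only numpy, scipy, OpenCV 4.12 (cv2) and the standard library are available. Lean on these libraries where they do the work, as an engineer would, in place of code of your own. Each camera call takes 0.05 s, during which the arm holds its last target. There are 200 camera calls.

## Working session

There is one attempt and no reset: what is moved stays moved. The work goes in short steps, Python scripts to look and compute and a tool call to move; the robot and the scene stay as the last step left them, time stands still between calls to the robot, and variables do not carry over. Pictures are saved under pics/ and viewed, at most 10 in all, crops included, and the job is handed in when it is done.

Besides the shell and the picture viewer there is one more tool, called after "Call:" as name(argument=value, ...) on one line, values as JSON. apply_moves: Moves the arm, as the interface text tells. Its arguments: {"type":"object","properties":{"increments":{"type":"array","items":{"type":"array","items":{"type":"number"}}},"hand":{"type":"number"},"squeeze":{"type":"number"}},"required":["increments"]}

```bash
mkdir -p pics
cat > h.py <<'E'
import numpy as np, cv2
from rig import readout, viewer, manip
def cloud(im):
    z=im["z_map"]; h,w=z.shape; f=h/2/np.tan(np.radians(im["fov_y"])/2)
    v,u=np.mgrid[:h,:w]
    P=np.stack([(u-im["cx"])/f*z,-(v-im["cy"])/f*z,-z],-1)
    T=im["T"]; return P@T[:3,:3].T+T[:3,3]
E
python3 - <<'E'
from h import *
for n in("top","scene"):
    im=viewer.get_image(n); cv2.imwrite(f"pics/{n}0.png",im["color"][...,::-1]); np.savez(f"{n}0.npz",**im)
    print({k:v for k,v in im.items() if k not in("color","z_map")})
s=readout.read_state(); print(s)
E
```

```text
{'fov_y': 44.17452296207347, 'cx': 275.535705864408, 'cy': 207.7421357727923, 'T': array([[ 1.57250943e-02,  9.85960068e-01, -1.66239183e-01,
         3.70975370e+02],
       [-9.99595054e-01,  1.94453741e-02,  2.07751018e-02,
         2.16065998e+01],
       [ 2.37160039e-02,  1.65845174e-01,  9.85866588e-01,
         1.39409234e+03],
       [ 0.00000000e+00,  0.00000000e+00,  0.00000000e+00,
         1.00000000e+00]])}
{'fov_y': 51.463205475410334, 'cx': 285.4293435504825, 'cy': 203.71937170768442, 'T': array([[-4.01001995e-01, -6.85940248e-01,  6.07193031e-01,
         1.37400854e+03],
       [ 9.15878882e-01, -3.13987741e-01,  2.50155095e-01,
         3.40445058e+02],
       [ 1.90597204e-02,  6.56427967e-01,  7.54147898e-01,
         1.09669277e+03],
       [ 0.00000000e+00,  0.00000000e+00,  0.00000000e+00,
         1.00000000e+00]])}
{'clock': 0.1, 'qpos': array([ 1.06847076e+00,  4.94125694e-01,  1.34608832e+00,  1.43778826e-05,
        1.30251860e+00, -9.55103978e-02]), 'dq': array([ 0.00226945, -0.00147215, -0.00239725, -0.0006394 ,  0.00155155,
       -0.00075588]), 'joint_efforts': array([ 5.01517752e-04, -8.83597684e+01, -3.84560144e+01, -4.87432008e-04,
        5.32786595e-03, -3.54180872e-05]), 'position': array([247.15201883, 573.71644721, 255.75049447]), 'ee_rot': array([[-9.18384126e-01,  3.95689629e-01, -5.61002965e-04],
       [ 3.95690008e-01,  9.18383598e-01, -9.92462415e-04],
       [ 1.22508836e-04, -1.13344500e-03, -9.99999350e-01]]), 'ft_force': array([-0.39880444, -0.3309755 , -0.65236197]), 'ft_torque': array([0.04017984, 0.06861139, 0.02193229]), 'grip_force': 0.0, 'width': 0.9956170932661462}
```

View pics/top0.png

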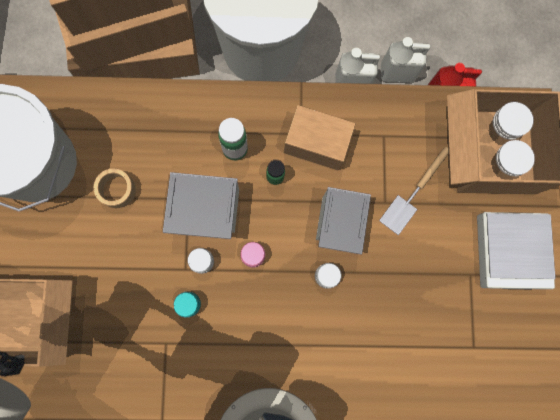

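View pics/scene0.png

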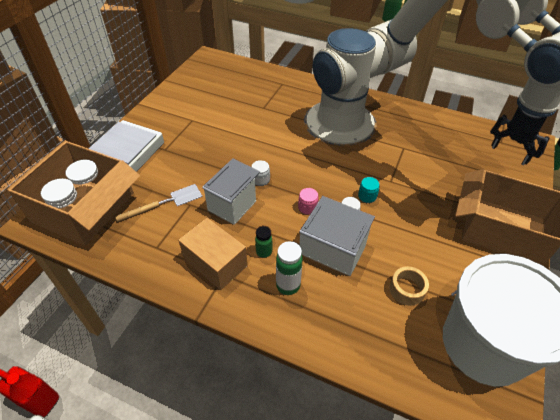

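The wide caddy is on the left, with its lid at about (200,206) in the top view. Its tin is at (200,261), the pink look-alike at (252,254) and the turquoise one at (186,305). The tape is at (113,188). Next I measure these.

Run:
```python
from h import *
im=dict(np.load("top0.npz")); P=cloud(im); Z=P[...,2]
def reg(n,u0,u1,v0,v1,z0,z1):
    m=np.zeros(Z.shape,bool); m[v0:v1,u0:u1]=True; m&=(Z>z0)&(Z<z1)
    p=P[m]; xy=p[:,:2].astype(np.float32)
    r=cv2.minAreaRect(xy); c=cv2.minEnclosingCircle(xy)
    print(n,len(p),"z",np.median(p[:,2]).round(1),"mean",xy.mean(0).round(1),"rect",np.round(r[0],1),np.round(r[1],1),round(r[2],2),"circ",np.round(c[0],1),round(c[1],1))
    return r
r=reg("wide",155,245,165,245,108,126); print(cv2.boxPoints(r).round(1).tolist())
r=reg("narrow",310,378,180,258,108,126);print(cv2.boxPoints(r).round(1).tolist())
reg("tin",180,220,244,280,58,72)
reg("pink",236,270,238,272,30,90)
reg("turq",168,205,288,322,30,90)
reg("herb",260,290,155,190,80,110)
reg("tape",85,140,165,212,38,58)
reg("table",220,300,280,300,-20,20)
```

```text
wide 4135 z 118.2 mean [589.2 183.4] rect [590.9 183.8] [170.6 155.8] 85.42 circ [590.7 182.8] 113.6
[[506.3999938964844, 105.0], [661.7000122070312, 92.5999984741211], [675.2999877929688, 262.70001220703125], [520.0, 275.1000061035156]]
narrow 2652 z 118.0 mean [ 558.2 -177.5] rect [ 559.3 -178.3] [111.2 155.1] 80.94 circ [ 559.7 -179.3] 93.3
[[474.0, -221.0], [627.2000122070312, -245.5], [644.7000122070312, -135.6999969482422], [491.5, -111.19999694824219]]
tin 419 z 65.3 mean [457.6 186.6] rect [458.5 187.2] [56.2 56.9] 1.12 circ [457.8 186.8] 30.9
pink 488 z 64.9 mean [474.2  51.2] rect [474.8  52.5] [61.4 62.7] 2.25 circ [475.7  51.8] 32.1
turq 531 z 64.7 mean [345.4 214.3] rect [345.5 215.9] [62.8 60.9] 14.22 circ [345.4 216.7] 32.1
herb 250 z 99.6 mean [693.2  -4. ] rect [694.2  -4.2] [43.9 43.1] 65.48 circ [694.7  -4.6] 22.9
tape 540 z 48.0 mean [645.6 424.1] rect [646.5 424.7] [98.7 98.7] 70.82 circ [648.1 424.1] 51.7
table 1598 z 0.6 mean [384.7  31.4] rect [384.9  31.2] [ 50.2 211. ] 0.93 circ [385.9  31.3] 108.0
```

```bash
cat >> h.py <<'E'
from scipy.spatial.transform import Rotation as Ro
C=np.array([602.9,182.9,0]); yaw=-0.08
X=np.array([np.cos(yaw),np.sin(yaw),0]); Y=np.array([-np.sin(yaw),np.cos(yaw),0])
def L(x,y,z): return C+x*X+y*Y+np.array([0,0,z])
def toolR(tilt):  # tilt from down toward +X
    z=np.sin(tilt)*X+np.array([0,0,-np.cos(tilt)]); return np.c_[np.cross(Y,z),Y,z]
def inc(p,R):
    s=readout.read_state(); A=s["ee_rot"]
    print("inc",np.r_[A.T@(p-s["position"])/10,Ro.from_matrix(A.T@R).as_rotvec()].round(3).tolist())
def loc(): 
    s=readout.read_state(); d=s["position"]-C; print("t",s["clock"],"local",[round(float(v),1) for v in(d@X,d@Y,d[2])],"F",s["ft_force"].round(1),"w",s["width"])
E
python3 - <<'E'
from h import *
d=np.array([457.8,186.8,0])-C; print("tin local",d@X,d@Y)
inc(np.array([457.8,186.8,200]),toolR(0)); loc()
E
```

```text
tin local -144.94759489098982 -7.708095440346734
inc [-34.656, -27.192, 5.602, -0.001, -0.0, -0.327]
t 0.1 local [-385.8, 361.1, 255.8] F [-0.4 -0.3 -0.7] w 0.9956170932661462
```

Call:
apply_moves(increments=[[-34.66,-27.2,5.6,0,0,-0.327],[-34.66,-27.2,5.6,0,0,-0.327],[-34.66,-27.2,5.6,0,0,-0.327],[-34.66,-27.2,5.6,0,0,-0.327],[-34.66,-27.2,5.6,0,0,-0.327]], hand=8.54)

```text
clock: 0.52
position: [344.4, 394.5, 230.2]
ee_rot: [[-0.997, 0.078, -0.0], [0.078, 0.997, -0.0], [0.0, -0.0, -1.0]]
ft_force: [1.5, 0.7, 0.4]
width: 1.002
grip_force: 0.0
```

```bash
python3 -c "
from h import *
inc(np.array([457.8,186.8,200]),toolR(0)); loc()"
```

```text
inc [-12.929, -19.82, 3.019, -0.0, -0.0, 0.002]
t 0.5167 local [-274.5, 190.3, 230.2] F [1.5 0.7 0.4] w 1.0019349183931532
```

Call:
apply_moves(increments=[[-12.9,-19.8,3,0,0,0],[-12.9,-19.8,3,0,0,0],[-12.9,-19.8,3,0,0,0],[-12.9,-19.8,3,0,0,0],[-12.9,-19.8,3,0,0,0]])

```text
clock: 0.93
position: [443.3, 212.8, 204.0]
ee_rot: [[-0.997, 0.08, -0.0], [0.08, 0.997, -0.0], [0.0, -0.0, -1.0]]
ft_force: [1.0, 0.3, 0.0]
width: 1.0
grip_force: 0.0
```

Call:
apply_moves(increments=[[0,0,0,0,0,0],[0,0,0,0,0,0]])

```text
clock: 1.1
position: [443.6, 212.8, 203.9]
ee_rot: [[-0.996, 0.084, -0.001], [0.084, 0.996, -0.0], [0.001, -0.0, -1.0]]
ft_force: [-0.5, 0.1, 0.8]
width: 1.0
grip_force: 0.0
```

```bash
python3 -c "
from h import *
im=viewer.get_image('wrist'); cv2.imwrite('pics/w1.png',im['color'][...,::-1])
s=readout.read_state(); T=np.eye(4); T[:3,:3]=s['ee_rot']; T[:3,3]=s['position']; im['T']=T@im['T_tool_cam']
P=cloud(im); p=P[(P[...,2]>57)&(P[...,2]<72)&(np.hypot(P[...,0]-457,P[...,1]-187)<60)]
print(len(p),cv2.minEnclosingCircle(p[:,:2].astype(np.float32)),p.mean(0))
inc(np.array([457.8,186.8,45]),toolR(0)); loc()"
```

```text
4344 ((455.9326171875, 186.8057403564453), 30.03373146057129) [454.30291978 187.08994212  65.3635643 ]
inc [-1.715, -2.596, 15.91, -0.0, -0.001, -0.002]
t 1.15 local [-161.9, 18.3, 204.1] F [-1.1  0.2  0.6] w 1.0031108641843205
```

View pics/w1.png

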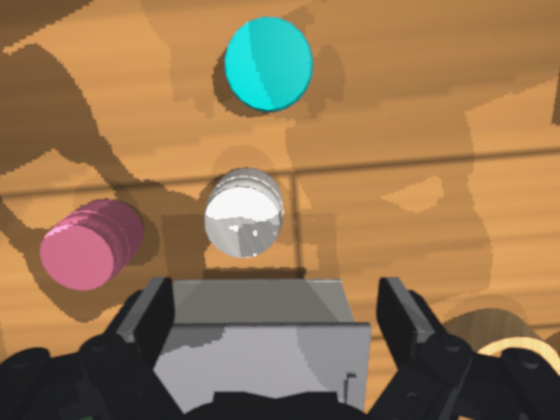

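The wrist view shows the white tin at (245,215) between the pink and turquoise ones, with the lid edge at row 280. The tin is where I measured it, so I move over it and down.

Call:
apply_moves(increments=[[-1.7,-2.6,6,0,0,0],[-1.7,-2.6,6,0,0,0],[-1.7,-2.6,6,0,0,0],[-1.7,-2.6,6,0,0,0]])

```text
clock: 1.48
position: [456.7, 188.2, 143.9]
ee_rot: [[-0.997, 0.079, -0.002], [0.079, 0.997, -0.0], [0.002, -0.001, -1.0]]
ft_force: [0.1, -0.1, 0.2]
width: 1.001
grip_force: 0.0
```

```bash
python3 -c "
from h import *
im=viewer.get_image('wrist'); print(im['T_tool_cam'].round(2))
s=readout.read_state(); print(s['qpos'].round(2))
inc(np.array([457,186.8,45]),toolR(0)); loc()"
```

```text
[[  -0.      0.95    0.32   83.42]
 [   1.      0.      0.     -0.78]
 [   0.      0.32   -0.95 -118.08]
 [   0.      0.      0.      1.  ]]
[ 0.27  0.47  1.79  0.    0.89 -1.22]
inc [0.008, -0.179, 9.979, 0.0, -0.001, 0.001]
t 1.5333 local [-145.6, -6.0, 144.8] F [ 0.2 -0.5  1. ] w 0.9995890464055528
```

Call:
apply_moves(increments=[[0,-0.1,4,0,0,0],[0,-0.1,8,0,0,0],[0,-0.1,10,0,0,0],[0,-0.1,10,0,0,0]])

```text
clock: 1.87
position: [456.2, 187.2, 42.4]
ee_rot: [[-0.997, 0.078, -0.003], [0.078, 0.997, -0.001], [0.003, -0.001, -1.0]]
ft_force: [-1.2, -1.8, -1.2]
width: 1.001
grip_force: 0.0
```

```bash
python3 -c "
from h import *
print(readout.read_state()['qpos'].round(2))
inc(L(-145,120+32+20,45),toolR(0)); loc()"
```

```text
[ 0.27  0.65  1.87  0.    0.63 -1.22]
inc [-0.181, 17.938, -0.278, -0.001, -0.003, 0.001]
t 1.8667 local [-146.6, -7.4, 42.4] F [-1.2 -1.8 -1.2] w 1.0013903385226195
```

Call:
apply_moves(increments=[[0,0.7,-0.1,0,0,0],[0,1.3,-0.1,0,0,0],[0,2,-0.1,0,0,0],[0,2.8,-0.1,0,0,0],[0,3.8,-0.1,0,0,0]])

```text
clock: 2.28
position: [461.2, 225.4, 46.5]
ee_rot: [[-0.997, 0.08, 0.002], [0.08, 0.997, 0.001], [-0.002, 0.001, -1.0]]
ft_force: [1.0, -1.3, 1.1]
width: 1.002
grip_force: 0.8
```

Call:
apply_moves(increments=[[0,1,0,0,0,0],[0,2,0,0,0,0],[0,3,0,0,0,0],[0,4,0,0,0,0],[0,5,0,0,0,0]])

```text
clock: 2.7
position: [464.6, 275.2, 45.3]
ee_rot: [[-0.997, 0.08, -0.0], [0.08, 0.997, -0.0], [0.0, -0.0, -1.0]]
ft_force: [-0.0, -1.4, 1.5]
width: 0.999
grip_force: 0.8
```

Call:
apply_moves(increments=[[0,1,0,0,0,0],[0,2,0,0,0,0],[0,3,0,0,0,0],[0,4,0,0,0,0],[0,4.8,0,0,0,0]])

```text
clock: 3.12
position: [468.6, 323.1, 45.3]
ee_rot: [[-0.997, 0.08, 0.0], [0.08, 0.997, 0.0], [-0.0, 0.0, -1.0]]
ft_force: [-1.1, -0.6, 0.8]
width: 0.999
grip_force: 0.6
```

Call:
apply_moves(increments=[[0,0.6,0,0,0,0],[0,1.1,0,0,0,0],[0,1.3,0,0,0,0],[0,1.3,0,0,0,0]])

```text
clock: 3.45
position: [469.6, 335.3, 45.3]
ee_rot: [[-0.997, 0.079, 0.0], [0.079, 0.997, 0.0], [-0.0, 0.0, -1.0]]
ft_force: [1.0, 0.2, 0.3]
width: 0.999
grip_force: 0.0
```

```bash
python3 -c "
from h import *
im=viewer.get_image('top'); P=cloud(im); cv2.imwrite('pics/t2.png',im['color'][120:330,60:340][...,::-1].repeat(2,0).repeat(2,1))
loc()"
```

```text
t 3.5 local [-145.1, 140.9, 45.3] F [-0.6  0.7 -1.1] w 0.9971623711066939
```

View pics/t2.png

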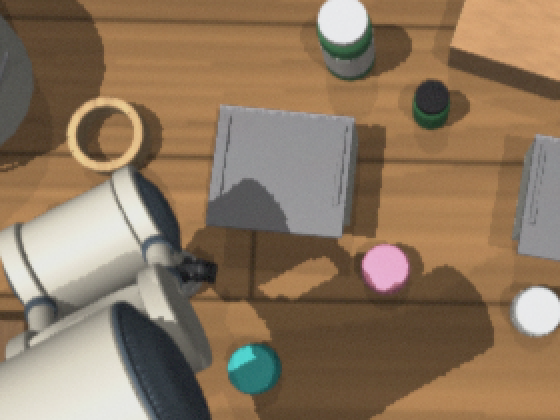

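The tin is hidden under the gripper and nothing else has moved. I back off 6 mm and rise straight up.

Call:
apply_moves(increments=[[0,-0.6,0,0,0,0],[0,-0.6,-4,0,0,0],[0,-0.6,-8,0,0,0],[0,-0.6,-12,0,0,0],[0,-0.6,-16,0,0,0]])

```text
clock: 3.92
position: [468.6, 327.9, 207.0]
ee_rot: [[-0.997, 0.08, -0.001], [0.08, 0.997, -0.0], [0.001, -0.0, -1.0]]
ft_force: [1.3, 0.5, 0.0]
width: 1.005
grip_force: 0.0
```

Call:
apply_moves(increments=[[0,-4,0,0,0,0],[0,-8,0,0,0,0],[0,-12,0,0,0,0],[0,-13,0,0,0,0],[0,-13,0,0,0,0]], hand=0)

```text
clock: 4.33
position: [458.0, 196.3, 205.4]
ee_rot: [[-0.997, 0.083, -0.001], [0.083, 0.997, -0.001], [0.001, -0.001, -1.0]]
ft_force: [0.5, -0.4, -0.5]
width: 0.303
grip_force: 0.0
```

```bash
python3 -c "
from h import *
im=viewer.get_image('top'); P=cloud(im)
c=L(-145,132,0)
p=P[(P[...,2]>57)&(P[...,2]<72)&(np.hypot(P[...,0]-c[0],P[...,1]-c[1])<70)]
if len(p): m=p.mean(0)-C; print(len(p),m@X,m@Y,cv2.minEnclosingCircle(p[:,:2].astype(np.float32)))
cv2.imwrite('pics/t3.png',im['color'][120:330,60:340][...,::-1].repeat(2,0).repeat(2,1))
s=readout.read_state();print(s['qpos'].round(3),s['position'])
inc(L(-160,0,200),toolR(.8));loc()"
```

```text
[ 0.288  0.382  1.714  0.     1.046 -1.201] [458.51963196 197.84148945 205.47996048]
inc [1.488, -0.339, 0.548, -0.001, -0.8, -0.002]
t 4.3833 local [-145.1, 3.4, 205.5] F [-0.1 -0.2  0.4] w 0.20201945760647397
```

View pics/t3.png

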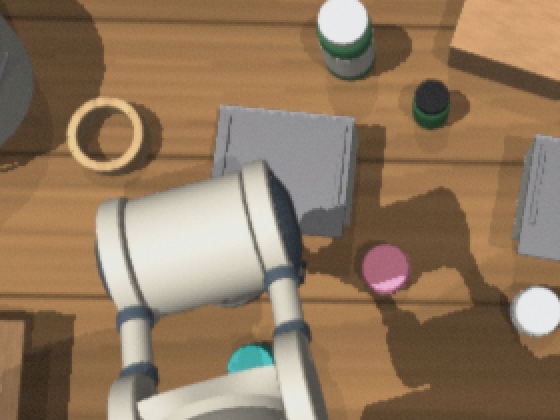

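Call:
apply_moves(increments=[[2,-0.3,1,0,-0.12,0],[3,-0.3,2,0,-0.24,0],[4,-0.3,3,0,-0.36,0],[5,-0.3,4,0,-0.48,0],[6,-0.3,5,0,-0.6,0]])

```text
clock: 4.8
position: [414.4, 190.9, 167.3]
ee_rot: [[-0.91, 0.102, 0.401], [0.081, 0.994, -0.071], [-0.406, -0.033, -0.913]]
ft_force: [1.3, -0.8, -0.7]
width: -0.003
grip_force: 0.0
```

Call:
apply_moves(increments=[[0,0,0,0,-0.12,0],[0,0,0,0,-0.2,0],[0,0,0,0,-0.2,0],[0,0,0,0,-0.2,0]])

```text
clock: 5.13
position: [418.3, 195.8, 180.7]
ee_rot: [[-0.824, 0.112, 0.556], [0.073, 0.993, -0.092], [-0.562, -0.035, -0.826]]
ft_force: [9.2, -4.9, 6.8]
width: 0.001
grip_force: 0.0
```

```bash
python3 -c "
from h import *
im=viewer.get_image('scene'); P=cloud(im)
c=L(-145,132,0)
p=P[(P[...,2]>60)&(P[...,2]<69)&(np.hypot(P[...,0]-c[0],P[...,1]-c[1])<70)]
if len(p): m=p.mean(0)-C; print(len(p),m@X,m@Y,cv2.minEnclosingCircle(p[:,:2].astype(np.float32)))
cv2.imwrite('pics/s3.png',im['color'][...,::-1])
s=readout.read_state();print(s['qpos'].round(3),s['position'],s['ee_rot'].round(2))
loc()"
```

```text
207 -146.51809701969395 129.73854300894286 ((466.3962097167969, 322.92938232421875), 32.24440383911133)
[ 0.561  0.342  2.183 -1.216  0.407  0.206] [415.92626758 195.92356687 179.80800945] [[-0.82  0.13  0.55]
 [ 0.09  0.99 -0.09]
 [-0.56 -0.02 -0.83]]
t 5.1833 local [-187.4, -2.0, 179.8] F [-2.8 -1.9 -0.7] w -0.00033446365137109884
```

View pics/s3.png

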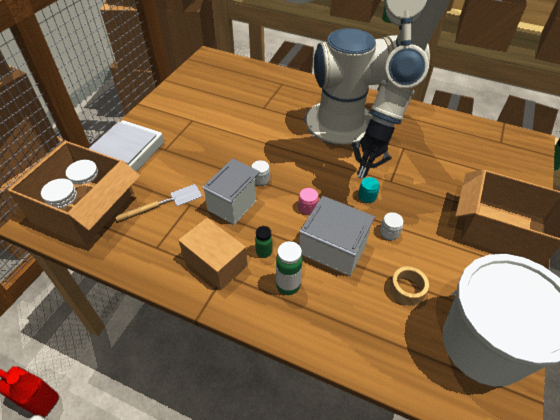

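The tin now stands at local y = 130, clear of the caddy's front. Joint 4 is at its limit, though (-1.216 of -1.22). I fit the kinematics so I can plan the tilt properly.

```bash
cat >> h.py <<'E'
from scipy.optimize import least_squares
LO=np.array([-2.91,-.82,.22,-1.22,.12,-3.08]); HI=np.array([2.91,2.16,2.67,4.37,2.79,3.08])
def fk(q,k):
    r0,h,a,b,e,t,g=k
    R=Ro.from_euler('ZYZYZ',[q[0],q[1]+q[2],q[3],q[4],q[5]+g]).as_matrix()
    A=Ro.from_euler('ZY',[q[0],q[1]+q[2]]).as_matrix(); z0=Ro.from_euler('Z',q[0]).as_matrix()
    w=z0@np.array([r0+a*np.sin(q[1]),0,h+a*np.cos(q[1])])+A@np.array([e,0,b])
    return w+t*R[:,2],R
E
python3 - <<'E'
from h import *
s=readout.read_state()
D=[([1.06847,.49413,1.34609,0,1.30252,-.09551],[247.15,573.72,255.75]),([.288,.382,1.714,0,1.046,-1.201],[458.5,197.8,205.5]),
([.27,.47,1.79,0,.89,-1.22],[456.7,188,144.8]),([.27,.65,1.87,0,.63,-1.22],[456.2,187.2,42.4]),(s["qpos"],s["position"])]
def f(k): return np.concatenate([(fk(q,k)[0]-p) for q,p in D]+[50*(fk(D[-1][0],k)[1]-s["ee_rot"]).ravel(),.02*(k[4:5])])
best=min((least_squares(f,[x,300,400,400,0,200,g]) for x in(0,50) for g in(0,1.57,3.14,-1.57)),key=lambda r:r.cost)
print(best.x.round(3).tolist(),best.cost,f(best.x)[:15].round(1))
np.save("k.npy",best.x)
E
```

```text
Traceback (most recent call last):
  File "h.py", line 23, in fk
    R=Ro.from_euler('ZYZYZ',[q[0],q[1]+q[2],q[3],q[4],q[5]+g]).as_matrix()
      ~~~~~~~~~~~~~^^^^^^^^^^^^^^^^^^^^^^^^^^^^^^^^^^^^^^^^^^^
  File "scipy/spatial/transform/_rotation.pyx", line 1413, in scipy.spatial.transform._rotation.Rotation.from_euler
ValueError: Expected axis specification to be a non-empty string of upto 3 characters, got ZYZYZ
```

```bash
sed -i "s/R=Ro.from_euler('ZYZYZ'.*/R=(Ro.from_euler('ZYZ',[q[0],q[1]+q[2],q[3]])*Ro.from_euler('YZ',[q[4],q[5]+g])).as_matrix()/" h.py
cat >> h.py <<'E'
def ikdir(p,d,k,seeds):
    """IK for tip position & pointing dir (roll free); returns solutions within limits"""
    out=[]
    for s in seeds:
        r=least_squares(lambda q:np.r_[(lambda P,R:np.r_[(P+25*R[:,2]-p)/100,R[:,2]-d])(*fk(np.r_[q,0],k))],np.clip(s[:5],LO[:5]+.05,HI[:5]-.05),bounds=(LO[:5]+.03,HI[:5]-.03))
        if r.cost<1e-6: out.append(r.x)
    return out
E
python3 - <<'E'
from h import *
s=readout.read_state()
D=[([1.06847,.49413,1.34609,0,1.30252,-.09551],[247.15,573.72,255.75]),([.288,.382,1.714,0,1.046,-1.201],[458.5,197.8,205.5]),
([.27,.47,1.79,0,.89,-1.22],[456.7,188,144.8]),([.27,.65,1.87,0,.63,-1.22],[456.2,187.2,42.4]),(s["qpos"],s["position"])]
def f(k): return np.concatenate([(fk(q,k)[0]-p) for q,p in D]+[50*(fk(D[-1][0],k)[1]-s["ee_rot"]).ravel(),.02*(k[4:5])])
best=min((least_squares(f,[x,300,400,400,0,200,g]) for x in(0,50) for g in(0,1.57,3.14,-1.57)),key=lambda r:r.cost)
k=best.x; print(k.round(3).tolist(),best.cost,f(k)[:15].round(1)); np.save("k.npy",k)
for nm,(x,z) in dict(low=(-95,85),start=(-87,93),mid=(-40,210),up=(70,240)).items():
  for t in(.5,.8,1.1,1.4):
    for ph in(-.8,0,.8):
      d=toolR(0)@np.zeros(3)+np.sin(t)*(np.cos(ph)*X+np.sin(ph)*Y)-np.array([0,0,np.cos(t)])
      S=ikdir(L(x,0,z),d,k,[[.3,.4,1.8,j,w] for j in(-.9,0,1.5,3.1,4) for w in(.4,1.0)])
      u=sorted({tuple(q.round(1)) for q in S}); 
      if u: print(nm,t,ph,[tuple(map(float,q)) for q in u])
E
```

```text
[54.128, 185.702, 525.93, 348.745, 96.045, 210.309, 1.571] 7672.452047695442 [ 48.4 -35.6  -2.7  24.4 -54.7  -0.   23.8 -55.    3.6  21.5 -55.   12.2
  -0.2 -26.7 -13.1]
low 0.5 -0.8 [(0.6, 0.6, 1.8, -0.7, 0.8)]
low 0.5 0 [(0.5, 0.5, 2.0, -1.0, 0.3)]
low 0.5 0.8 [(0.3, 0.5, 2.0, 1.0, 0.2)]
low 0.8 -0.8 [(0.7, 0.7, 1.8, -1.1, 1.0)]
low 0.8 0 [(0.5, 0.6, 2.2, 4.1, 0.5)]
low 0.8 0.8 [(0.2, 0.6, 2.2, 2.4, 0.5)]
low 1.1 0 [(0.6, 0.8, 2.3, 3.8, 1.1)]
low 1.1 0.8 [(0.1, 0.8, 2.3, 2.6, 1.1)]
low 1.4 0 [(0.6, 1.0, 2.3, 3.9, 1.5)]
low 1.4 0.8 [(0.1, 1.1, 2.3, 2.5, 1.6)]
start 0.5 -0.8 [(0.6, 0.6, 1.8, -0.7, 0.8)]
start 0.5 0 [(0.5, 0.5, 2.0, -0.9, 0.3)]
start 0.5 0.8 [(0.3, 0.5, 2.0, 0.9, 0.3)]
start 0.8 -0.8 [(0.7, 0.7, 1.8, -1.1, 1.0)]
start 0.8 0 [(0.5, 0.6, 2.1, 4.1, 0.5)]
start 0.8 0.8 [(0.2, 0.6, 2.1, 2.3, 0.5)]
start 1.1 0 [(0.6, 0.8, 2.2, 3.9, 1.0)]
start 1.1 0.8 [(0.1, 0.8, 2.3, 2.5, 1.0)]
start 1.4 0 [(0.6, 1.0, 2.3, 3.8, 1.5)]
start 1.4 0.8 [(0.1, 1.0, 2.3, 2.5, 1.6)]
mid 0.5 -0.8 [(0.5, 0.5, 1.6, -0.6, 1.1)]
mid 0.5 0 [(0.4, 0.4, 1.7, -0.4, 0.6)]
mid 0.5 0.8 [(0.2, 0.4, 1.7, 0.4, 0.6)]
mid 0.8 -0.8 [(0.6, 0.5, 1.6, -0.9, 1.1)]
mid 0.8 0.8 [(0.2, 0.4, 1.9, 1.3, 0.4)]
mid 1.1 0 [(0.5, 0.5, 2.1, 4.1, 0.7)]
mid 1.1 0.8 [(0.1, 0.5, 2.1, 2.2, 0.7)]
mid 1.4 0 [(0.6, 0.6, 2.2, 3.8, 1.1)]
mid 1.4 0.8 [(0.1, 0.6, 2.2, 2.4, 1.1)]
up 0.5 -0.8 [(0.4, 0.6, 1.2, -0.5, 1.2)]
up 0.5 0 [(0.3, 0.5, 1.4, -0.3, 0.8)]
up 0.5 0.8 [(0.2, 0.5, 1.4, 0.3, 0.8)]
up 0.8 -0.8 [(0.5, 0.6, 1.3, -0.9, 1.2)]
up 0.8 0 [(0.4, 0.5, 1.6, -0.8, 0.4)]
up 0.8 0.8 [(0.1, 0.5, 1.6, 0.9, 0.5)]
up 1.1 0 [(0.4, 0.5, 1.8, 4.3, 0.5)]
up 1.1 0.8 [(0.1, 0.5, 1.8, 1.8, 0.6)]
up 1.4 0 [(0.4, 0.6, 1.9, 3.8, 0.9)]
up 1.4 0.8 [(0.0, 0.6, 1.9, 2.3, 0.9)]
```

```bash
python3 - <<'E'
s=open('h.py').read()
s=s.replace("r0,h,a,b,e,t,g=k","r0,h,a,b,e,t,g,s1,s2=k").replace("A@np.array([e,0,b])","A@np.array([e,s1,b])+R5[:,1]*s2")
s=s.replace("    A=Ro.","    R5=Ro.from_euler('ZYZ',[q[0],q[1]+q[2],q[3]]).as_matrix()\n    A=Ro.")
open('h.py','w').write(s)
E
python3 - <<'E'
from h import *
s=readout.read_state()
D=[([1.06847,.49413,1.34609,0,1.30252,-.09551],[247.15,573.72,255.75]),([.288,.382,1.714,0,1.046,-1.201],[458.5,197.8,205.5]),
([.27,.47,1.79,0,.89,-1.22],[456.7,188,144.8]),([.27,.65,1.87,0,.63,-1.22],[456.2,187.2,42.4]),(s["qpos"],s["position"])]
def f(k): return np.concatenate([(fk(q,k)[0]-p) for q,p in D]+[50*(fk(D[-1][0],k)[1]-s["ee_rot"]).ravel(),.02*(k[4:5])])
best=min((least_squares(f,[x,300,400,400,0,200,g,0,0]) for x in(0,50) for g in(0,1.57,3.14,-1.57)),key=lambda r:r.cost)
k=best.x; print(k.round(3).tolist(),best.cost,f(k).round(1)); np.save("k.npy",k)
for nm,(x,z) in dict(low=(-95,85),mid=(-40,210),up=(70,240)).items():
  for t in(.5,.65,.8,1.0):
    for ph in(-.6,-.3,0,.3,.6):
      d=np.sin(t)*(np.cos(ph)*X+np.sin(ph)*Y)-np.array([0,0,np.cos(t)])
      S=ikdir(L(x,0,z),d,k,[[.3,.4,1.8,j,w] for j in(-.9,0,1.5,3.1,4) for w in(.4,1.0)])
      u=sorted({tuple(q.round(1)) for q in S}); 
      if u: print(nm,t,ph,[tuple(map(float,q)) for q in u])
E
```

```text
[4.099, 248.835, 596.997, 378.898, 115.73, 306.529, 1.571, 57.525, 1.775] 3.7637258245265564 [ 0.  -0.6 -0.3  0.5  0.   0.7  0.4  0.  -0.5 -0.4  0.5 -0.2 -0.1 -0.1
  0.3 -0.  -0.   0.  -0.   0.  -0.   0.  -0.   0.   2.3]
low 0.5 -0.6 [(0.5, 0.6, 1.9, -0.8, 0.7)]
low 0.5 -0.3 [(0.5, 0.6, 2.0, -1.0, 0.4)]
low 0.5 0.6 [(0.1, 0.5, 2.1, 1.5, 0.2)]
low 0.65 -0.6 [(0.6, 0.6, 1.9, -1.1, 0.7)]
low 0.65 0 [(0.4, 0.6, 2.2, 4.1, 0.4)]
low 0.65 0.3 [(0.3, 0.6, 2.2, 3.2, 0.3)]
low 0.65 0.6 [(0.1, 0.6, 2.2, 2.4, 0.4)]
low 0.8 0 [(0.5, 0.7, 2.3, 3.8, 0.7)]
low 0.8 0.3 [(0.3, 0.7, 2.4, 3.2, 0.7)]
low 0.8 0.6 [(0.1, 0.7, 2.4, 2.6, 0.7)]
low 1.0 -0.3 [(0.7, 0.8, 2.2, 4.3, 0.9)]
low 1.0 0 [(0.6, 0.9, 2.4, 3.8, 1.1)]
low 1.0 0.3 [(0.3, 1.0, 2.5, 3.2, 1.3)]
low 1.0 0.6 [(-0.0, 1.0, 2.5, 2.7, 1.3)]
mid 0.5 -0.6 [(0.5, 0.4, 1.7, -0.6, 0.9)]
mid 0.5 -0.3 [(0.4, 0.4, 1.8, -0.6, 0.7)]
mid 0.5 0 [(0.3, 0.3, 1.8, -0.4, 0.5)]
mid 0.5 0.3 [(0.2, 0.3, 1.9, 0.0, 0.4)]
mid 0.5 0.6 [(0.1, 0.3, 1.9, 0.4, 0.5)]
mid 0.65 -0.6 [(0.5, 0.5, 1.7, -0.8, 0.9)]
mid 0.65 -0.3 [(0.5, 0.4, 1.9, -0.9, 0.6)]
mid 0.65 0 [(0.4, 0.3, 1
[... 274 characters left out ...]
.0, 0.5, 2.3, 2.4, 0.7)]
up 0.5 -0.6 [(0.4, 0.5, 1.4, -0.5, 1.0)]
up 0.5 -0.3 [(0.3, 0.5, 1.5, -0.4, 0.8)]
up 0.5 0 [(0.2, 0.4, 1.6, -0.2, 0.7)]
up 0.5 0.3 [(0.2, 0.4, 1.6, 0.1, 0.6)]
up 0.5 0.6 [(0.1, 0.4, 1.6, 0.3, 0.7)]
up 0.65 -0.6 [(0.4, 0.5, 1.5, -0.7, 1.0)]
up 0.65 -0.3 [(0.4, 0.5, 1.6, -0.7, 0.7)]
up 0.65 0 [(0.3, 0.4, 1.7, -0.5, 0.5)]
up 0.65 0.3 [(0.2, 0.4, 1.7, 0.1, 0.4)]
up 0.65 0.6 [(0.0, 0.4, 1.7, 0.6, 0.5)]
up 0.8 -0.6 [(0.5, 0.5, 1.5, -1.0, 0.9)]
up 0.8 -0.3 [(0.4, 0.5, 1.7, -1.1, 0.6)]
up 0.8 0 [(0.3, 0.4, 1.8, -1.1, 0.3)]
up 0.8 0.6 [(0.0, 0.4, 1.8, 1.2, 0.4)]
up 1.0 0 [(0.3, 0.5, 1.9, 4.1, 0.4)]
up 1.0 0.3 [(0.1, 0.5, 2.0, 3.0, 0.3)]
up 1.0 0.6 [(-0.0, 0.5, 2.0, 2.0, 0.5)]
```

The model now fits to within a millimetre. Pointing with tilt 0.52 and azimuth -0.6 is reachable through the whole sweep on the present wrist branch, so I use that.

```bash
cat >> h.py <<'E'
t,ph=.52,-.6
d=np.sin(t)*(np.cos(ph)*X+np.sin(ph)*Y)-np.array([0,0,np.cos(t)])
ax=np.cross([0,0,-1],d); RT=Ro.from_rotvec(ax/np.linalg.norm(ax)*t).as_matrix()@toolR(0)
def tip(x,y,z): inc(L(x,y,z)-25*d,RT)
def st():
    s=readout.read_state(); q=s["position"]+25*s["ee_rot"][:,2]-C; print("t",s["clock"],"tip",[round(float(v),1) for v in(q@X,q@Y,q[2])],"q",s["qpos"].round(2),"F",s["ft_force"].round(1))
E
python3 -c "
from h import *
st(); tip(-135,0,130)"
```

```text
t 5.1833 tip [-173.5, -3.1, 159.1] q [ 0.56  0.34  2.18 -1.22  0.41  0.21] F [-2.8 -1.9 -0.7]
inc [-1.9, 1.165, 4.639, 0.234, 0.154, -0.114]
```

Call:
apply_moves(increments=[[0,0.3,0.5,0.08,0.05,-0.04],[0,0.6,1,0.16,0.1,-0.08],[0,1,1.5,0.234,0.154,-0.114],[0,1,1.5,0.234,0.154,-0.114]])

```text
clock: 5.52
position: [430.6, 206.3, 168.1]
ee_rot: [[-0.913, 0.116, 0.392], [-0.017, 0.947, -0.319], [-0.409, -0.298, -0.863]]
ft_force: [-0.1, -0.6, 0.9]
width: -0.001
grip_force: 0.0
```

```bash
python3 -c "
from h import *
st(); tip(-135,0,130)"
```

```text
t 5.5167 tip [-163.2, 2.4, 146.6] q [ 0.64  0.44  1.95 -0.78  0.78 -0.3 ] F [-0.1 -0.6  0.9]
inc [-1.878, 0.36, 2.672, -0.007, 0.007, 0.027]
```

Nearly aligned, and joint 4 is back within range.

Call:
apply_moves(increments=[[-1.9,0.4,2.7,0,0,0.03],[-1.9,0.4,2.7,0,0,0.03],[-1.9,0.4,2.7,0,0,0.03]])

```text
clock: 5.77
position: [457.3, 198.4, 150.9]
ee_rot: [[-0.907, 0.146, 0.395], [0.015, 0.948, -0.317], [-0.421, -0.282, -0.862]]
ft_force: [-0.1, 0.3, -1.0]
width: 0.002
grip_force: 0.0
```

```bash
python3 -c "
from h import *
st(); tip(-132,0,78);tip(-88,0,82)"
```

```text
t 5.7667 tip [-135.9, -3.3, 129.4] q [ 0.59  0.48  1.94 -0.81  0.73 -0.27] F [-0.1  0.3 -1. ]
inc [1.767, 1.776, 4.499, -0.005, 0.01, -0.007]
inc [-2.385, 1.971, 5.997, -0.005, 0.01, -0.007]
```

Call:
apply_moves(increments=[[1,1,2.5,0,0,0],[1.77,1.78,4.5,0,0,0],[0.4,1.84,5,0,0,0],[-1,1.9,5.5,0,0,0],[-2,1.95,5.9,0,0,0]])

```text
clock: 6.18
position: [501.3, 198.0, 103.8]
ee_rot: [[-0.907, 0.145, 0.395], [0.014, 0.948, -0.317], [-0.421, -0.282, -0.862]]
ft_force: [0.2, -0.6, 0.9]
width: -0.001
grip_force: 0.0
```

```bash
python3 -c "
from h import *
st()
im=viewer.get_image('scene'); cv2.imwrite('pics/s4.png',cv2.resize(im['color'][140:300,260:460],(800,640))[:600,:,::-1])"
```

```text
t 6.1833 tip [-92.0, -0.1, 82.2] q [ 0.54  0.6   1.89 -0.89  0.66 -0.22] F [ 0.2 -0.6  0.9]
```

View pics/s4.png

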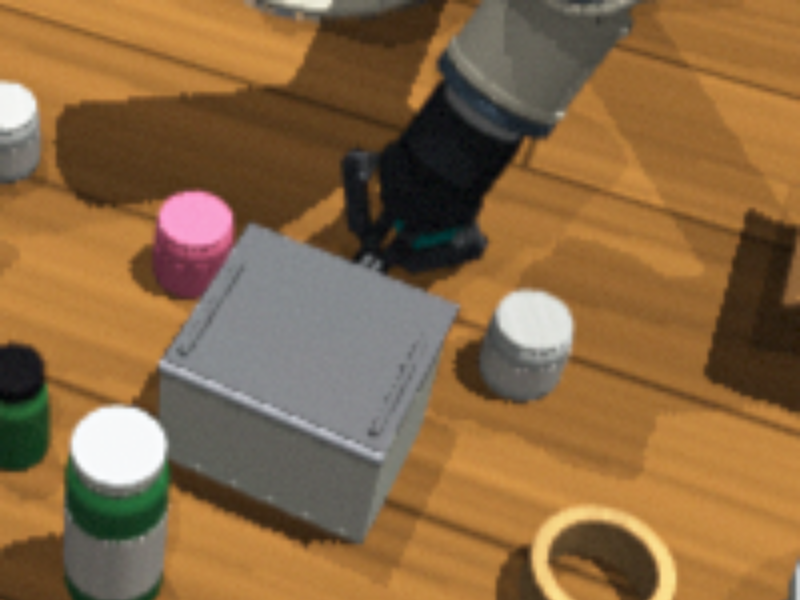

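Scene crop: the fingers are at the lip at (370,260) with the lid still shut, and the tin is clear to the side at (527,345). Now the lift path.

```bash
python3 -c "
from h import *
for w in [(-84,83),(-84,100),(-81,118),(-76,136),(-66,158)]: tip(w[0],0,w[1])"
```

```text
inc [-0.598, 0.006, 0.239, -0.004, 0.011, -0.008]
inc [-1.315, -0.471, -1.227, -0.004, 0.011, -0.008]
inc [-2.347, -0.955, -2.652, -0.004, 0.011, -0.008]
inc [-3.559, -1.426, -3.994, -0.004, 0.011, -0.008]
inc [-5.392, -1.973, -5.47, -0.004, 0.011, -0.008]
```

Call:
apply_moves(increments=[[-0.6,0,0.25,0,0,0],[-1.3,-0.5,-1.2,0,0,0],[-2.35,-0.95,-2.65,0,0,0],[-3.55,-1.4,-4,0,0,0]])

```text
clock: 6.57
position: [513.7, 196.4, 157.3]
ee_rot: [[-0.908, 0.146, 0.393], [0.015, 0.948, -0.318], [-0.419, -0.283, -0.863]]
ft_force: [-1.3, -0.0, -1.4]
width: -0.002
grip_force: 0.6
```

```bash
cat >> h.py <<'E'
def lid():
    im=viewer.get_image('scene'); P=cloud(im)-C; x,y,z=P@X,P@Y,P[...,2]
    m=(abs(y)<83)&(x>-110)&(x<150)&(z>112)&(z<275)&((abs(y)>70)|(x>70)); print("n",m.sum())
    xx,zz=x[m],z[m]
    for a in range(-100,140,20):
        b=(xx>a)&(xx<a+20)
        if b.sum()>5: print(a+10,np.percentile(zz[b],[10,50,90]).round())
E
python3 -c "
from h import *
st(); lid()
for w in [(-66,158),(-55,175),(-42,190),(-26,203),(-10,214)]: tip(w[0],0,w[1])"
```

```text
t 6.5667 tip [-79.5, -0.8, 135.8] q [ 0.52  0.51  1.83 -0.76  0.75 -0.41] F [-1.3 -0.  -1.4]
n 535
-70 [162. 166. 170.]
-50 [155. 160. 163.]
-30 [148. 153. 157.]
-10 [140. 146. 151.]
10 [132. 139. 145.]
30 [126. 132. 137.]
50 [119. 124. 130.]
70 [114. 116. 120.]
inc [-1.837, -0.477, -1.141, -0.004, 0.012, -0.008]
inc [-3.551, -0.876, -2.143, -0.004, 0.012, -0.008]
inc [-5.361, -1.204, -2.889, -0.004, 0.012, -0.008]
inc [-7.358, -1.456, -3.336, -0.004, 0.012, -0.008]
inc [-9.27, -1.651, -3.611, -0.004, 0.012, -0.008]
```

The lid is rising, about 20° open. I keep going.

Call:
apply_moves(increments=[[-1.85,-0.5,-1.15,0,0,0],[-3.55,-0.9,-2.15,0,0,0],[-5.35,-1.2,-2.9,0,0,0],[-7.35,-1.45,-3.35,0,0,0],[-9.25,-1.65,-3.6,0,0,0]])

```text
clock: 7.03
position: [582.5, 191.1, 232.9]
ee_rot: [[-0.907, 0.147, 0.395], [0.015, 0.948, -0.317], [-0.421, -0.282, -0.862]]
ft_force: [-0.5, 0.4, -1.3]
width: 0.001
grip_force: 0.4
```

```bash
python3 -c "
from h import *
st(); lid()
for w in [(7,220),(25,225),(42,228),(57,228),(70,228),(84,228)]: tip(w[0],0,w[1])"
```

```text
t 7.0333 tip [-10.5, -0.6, 211.3] q [ 0.45  0.46  1.63 -0.62  0.91 -0.68] F [-0.5  0.4 -1.3]
n 550
-30 [115. 272. 274.]
-10 [231. 239. 245.]
10 [202. 216. 231.]
30 [165. 182. 199.]
50 [133. 147. 162.]
70 [117. 124. 133.]
inc [-1.573, -0.082, 0.031, -0.004, 0.014, -0.01]
inc [-3.412, -0.093, 0.362, -0.004, 0.014, -0.01]
inc [-5.075, -0.055, 0.822, -0.004, 0.014, -0.01]
inc [-6.43, 0.053, 1.456, -0.004, 0.014, -0.01]
inc [-7.605, 0.146, 2.005, -0.004, 0.014, -0.01]
inc [-8.869, 0.247, 2.597, -0.004, 0.014, -0.01]
```

Call:
apply_moves(increments=[[-1.6,-0.1,0,0,0,0],[-3.4,-0.1,0.35,0,0,0],[-5.1,0,0.8,0,0,0],[-6.4,0,1.45,0,0,0],[-7.6,0.1,2,0,0,0]])

```text
clock: 7.5
position: [659.7, 184.2, 246.1]
ee_rot: [[-0.907, 0.147, 0.395], [0.016, 0.948, -0.318], [-0.421, -0.282, -0.862]]
ft_force: [-0.3, 1.0, -0.3]
width: 0.001
grip_force: 0.1
```

```bash
python3 -c "
from h import *
st(); lid()
for w in [(70,228),(84,228),(90,228),(0,228)]: tip(w[0],0,w[1])"
```

```text
t 7.5 tip [67.0, -1.3, 224.5] q [ 0.39  0.52  1.45 -0.57  0.97 -0.82] F [-0.3  1.  -0.3]
n 1723
-50 [113. 113. 115.]
70 [139. 174. 209.]
90 [213. 240. 260.]
inc [-0.277, 0.022, -0.291, -0.005, 0.011, -0.009]
inc [-1.544, 0.123, 0.296, -0.005, 0.011, -0.009]
inc [-2.086, 0.166, 0.548, -0.005, 0.011, -0.009]
inc [6.057, -0.479, -3.228, -0.005, 0.011, -0.009]
```

Call:
apply_moves(increments=[[-0.8,0,0,0,0,0],[-1.5,0.1,0.3,0,0,0],[-1.5,0.1,0.3,0,0,0]])

```text
clock: 7.8
position: [675.3, 184.3, 249.8]
ee_rot: [[-0.907, 0.148, 0.395], [0.016, 0.948, -0.317], [-0.422, -0.281, -0.862]]
ft_force: [0.1, 0.6, -1.2]
width: -0.002
grip_force: 0.0
```

Call:
apply_moves(increments=[[2,-0.2,-1.5,0,0,0],[4,-0.3,-3.5,0,0,0],[7.5,-0.6,-5.5,0,0,0],[11,-0.8,-7.5,0,0,0],[14,-1,-9,0,0,0]])

```text
clock: 8.22
position: [507.8, 205.4, 271.3]
ee_rot: [[-0.907, 0.148, 0.394], [0.016, 0.948, -0.317], [-0.421, -0.281, -0.862]]
ft_force: [0.5, -0.1, 0.6]
width: 0.001
grip_force: 0.0
```

Call:
apply_moves(increments=[[3,0,-2,0,0,0],[6,0,-4,0,0,0],[8,0,-5,0,0,0],[8,0,-5,0,0,0],[8,0,-5,0,0,0]])

```text
clock: 8.63
position: [417.2, 223.1, 280.8]
ee_rot: [[-0.907, 0.146, 0.395], [0.015, 0.948, -0.317], [-0.421, -0.281, -0.862]]
ft_force: [0.2, -1.0, 0.0]
width: -0.001
grip_force: 0.0
```

```bash
python3 -c "
from h import *
st(); lid()
im=viewer.get_image('scene'); cv2.imwrite('pics/s5.png',im['color'][...,::-1])"
```

```text
t 8.6333 tip [-177.8, 18.1, 259.3] q [ 0.69  0.25  1.81 -0.61  1.05 -0.49] F [ 0.2 -1.   0. ]
n 884
70 [117. 126. 136.]
90 [142. 160. 178.]
110 [186. 205. 219.]
130 [229. 244. 248.]
```

View pics/s5.png

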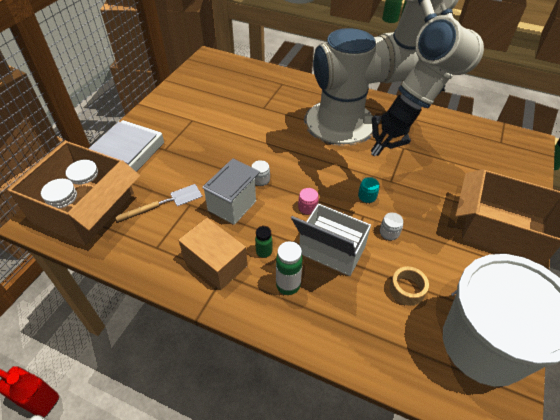

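The wide lid at (325,235) is open and leaning back on its stop, at about 2.0 rad. The tin at (391,227) is clear to the side. The narrow caddy at (231,190) is shut and the other things stand as before. I hand in.

```bash
python3 -c "
from h import *
print(manip.close_job())"
```

```text
the job is handed in; nothing more can be done
None
```

I pushed the wide caddy's tin sideways until it was about 13 mm clear of the caddy's front, then flipped the lid over to rest open on its stop; the narrow caddy is still shut, nothing else appears to have moved, and I handed the job in at about 8.7 s.

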